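# Swap the trays of a two-bay parts unit

### The arm

A 7-joint arm with a two-finger parallel gripper is mounted at the origin on a cart in front of the work surface, level with it; the furniture and walls round the work are solid. World frame = base frame: x ahead of the robot, y to its left, z up, the work surface at z = 0. Lengths are in m, angles in rad, forces in N, time in s.
With the tool pointing down it reaches from about 0.425 to 0.95 m from the base axis. Payload 4.7 kg.
Tool frame: the origin (TCP) lies between the finger pads; the fingertips stand 25 mm ahead of it and the grasp point (between the pads) lies 6 mm ahead of it; z points along the fingers, y is the line along which they close (so a half turn about z gives the same grasp; the last joint's range is limited). The gripper opens to 85 mm and grips with 20 to 120 N. Pads are 22 mm wide; open, the fingers measure 114 mm over their backs; the gripper's body (76 mm by 85 mm) begins 54 mm behind the grasp point. The pads swing forward as they close: fully open they stand 13 mm farther back than shut.
Start: joints at [-1.147, 0.469, -0.049, 1.532, 0.024, 1.141, -0.082], TCP at [0.295, 0.607, 0.256] pointing down, gripper open.
Joint ranges: [-2.59, 2.59], [-0.33, 1.99], [-1.39, 1.29], [0.1, 2.45], [-1.04, 4.18], [0.21, 1.99], [-2.66, 2.66]. Speed limits (rad/s): [2.57, 2.57, 3.14, 3.14, 3.14, 3.14, 3.14].

### API

Orientations are given as a 3x3 rotation matrix whose columns are the frame's x, y, z axes.
In Python, from rig import * gives the robot as it stands. Calls block until the motion is done:
- movep(position, orientation): joint-space move of the TCP to a pose.
- move_l(position, attitude=None, feed=0.15, until_force=None): straight line of the TCP; attitude=None keeps the orientation; feed is the mean speed in m/s. With until_force (N) it stops when the force on the tool has changed by that much, and returns True; else False.
- move_joints(angles): joint-space move.
- command_gripper(opening, newtons=None): finger opening in m; newtons is the grip in N (None keeps the last); returns when the fingers have stopped.
- sleep(seconds).
- inverse_kinematics(position, orientation): joint angles nearest the present ones, or None.
- sense(): the state.
- camera(name): name is "scene" or "top" or "wrist"; returns (picture, depth): 420x560x3 uint8, red, green, blue; 420x560 float32, m along the optical axis (not along the pixel's ray), 0 where there is no reading.
- camera_params(name): a dict with "K" (3x3 intrinsics, pixels), "position" and "rotation" of the camera in the world; the wrist camera has in their place "tool_from_camera" (4x4, takes a point from camera to tool coordinates, whose origin is the TCP and whose axes are the flange's). Camera axes: x right, y down, z forward; pixel columns grow to the right and rows downward; lengths in m; the calibration is good to about 2 mm. A picture is of the moment at which its call begins: read the wrist's pose just before it. camera_params takes no time and is no camera call.
A pose or a line that the arm cannot do raises Unreachable and nothing moves.
- finish_job(): hands the job in; it is judged then, once.
The state is a dict: "time_s": time; "joint_pos": joint angles; "qd": joint speeds; "joint_efforts": joint torques, N m; "position": TCP position; "tcp_rot": TCP orientation; "wrist_force": force on the tool from outside, world axes, zero at the start; "ft_torque": the same for the moment, N m; "finger_gap": finger opening in m; "gripper_force": force on a finger pad.
Only numpy, scipy, OpenCV 4.12 (cv2) and the standard library are available. Lean on these libraries where they do the work, as an engineer would, in place of code of your own. Each camera call takes 0.05 s, during which the arm holds its last target. There are 200 camera calls.

### The job

Push the empty blue-lipped tray, which was left part open, fully home into its housing. Then hook a fingertip behind the upright lip of the orange-lipped tray and draw that tray out along its rails to its stop, so that the circuit board lying in it can be worked on. Do not pinch the lips or touch the board, leave the board lying in its tray, and do not disturb the jar, the tape roll or the solder spool.

Things in the scene. Friction and masses are not known exactly. Their poses are not given: they have to be found in the camera images.
- tray_unit: Low fixed aluminium housing with a clear cover and two bays side by side, 105 mm deep (x), 194 mm wide (y), 46 mm high. Origin on the bench (z = 0), 70 mm behind the front face, half-way across. Its x axis points from front to back; the trays slide out along its -x. Bay centre lines at y = +46.5 and -46.5 mm; which tray is in which bay varies. Home, a lip's back face is 53 mm ahead of the housing.
- orange_tray (a joint): How far the orange-lipped tray stands out along the unit's -x: 0 = fully home, 0.08 m = at its outer stop. It starts home or a few mm out. Sliding friction about 2 N; it stays where it is left.
- blue_tray (a joint): The same for the blue-lipped tray: 0 = fully home, 0.08 m = at its outer stop. It starts part open, about 40 to 70 mm. Sliding friction about 2 N; it stays where it is left.
- orange_tray_lip (a point): Middle of the top edge of the orange lip's back face (towards the housing), 44 mm above the bench; axes as the unit's; moves with the tray. The lip is upright, 84 mm wide, 36 high, 8 thick: its front face lies 8 mm to -x. Behind it (+x) is empty tray floor, 12 mm above the bench, 61 mm long and 84 wide, room for a fingertip; then a 10 mm high rib and the pocket with the board.
- blue_tray_lip (a point): The same point of the blue lip on the other tray, of the same sizes; its pocket is empty.
- orange_tray_lip_back: Back half of the orange lip's thickness (4 mm plate, the face to hook). Origin at its lower edge, mid-width, 8 mm above the bench.
- orange_tray_lip_front: Front half of the orange lip's thickness (4 mm plate, with a blank white card on it). Origin at its lower edge, 8 mm above the bench.
- blue_tray_lip_back: Back half of the blue lip's thickness; origin likewise.
- blue_tray_lip_front: Front half of the blue lip's thickness, the face to push on; origin likewise.
- board: Green circuit board, 46 x 62 mm, 13 mm high with its parts, loose in the orange tray's pocket, 30 g. Origin at its middle, at its underside.
- jar_center (a point): Centre of the amber jar with black lid, 52 mm across, 38 mm high, standing on the brown work mat beside the unit (a bystander).
- tape_center (a point): Centre of the black roll of tape, 55 mm across, 19 mm high, lying on the brown work mat beside the unit (a bystander).
- spool_center (a point): Centre of the blue solder spool, 46 mm across, 30 mm high, standing on the other side of the unit (a bystander).

How it is judged:
By the outcome, as a careful person would: the job done as asked, in the order asked, and still so for the second after the job is handed in, with the robot touching nothing.
It also fails if it takes over 42 s, if anything falls off the work surface, if the arm or the gripper's body presses on something with over 40 N, if the wrist force passes 120 N, or if a joint passes its speed limit or range.

## Working session

There is one attempt and no reset: what is moved stays moved. The work goes in short steps, each a Python script; the robot and the scene stay as the last script left them, time stands still between calls to the robot, and variables do not carry over. Pictures are saved under pics/ and viewed, at most 10 in all, crops included, and the job is handed in when it is done.

```bash
mkdir -p pics; ls; python3 - <<'E'
from rig import *
import cv2, numpy as np
for n in ("scene","top"):
    p,d=camera(n); cv2.imwrite(f"pics/{n}0.png",p[:,:,::-1]); np.savez(f"{n}0.npz",p=p,d=d)
    c=camera_params(n); print(n,c)
print(sense())
E
```

```text
pics
scene {'K': array([[422.06096933,   0.        , 274.92675152],
       [  0.        , 422.06096933, 212.07543449],
       [  0.        ,   0.        ,   1.        ]]), 'position': array([0.18207558, 0.4090406 , 0.5198354 ]), 'rotation': array([[-0.81316616, -0.31033149,  0.49239736],
       [-0.58202198,  0.42869519, -0.69099266],
       [ 0.00334841, -0.84847793, -0.52922017]])}
top {'K': array([[444.33462909,   0.        , 283.22618964],
       [  0.        , 444.33462909, 210.74058234],
       [  0.        ,   0.        ,   1.        ]]), 'position': array([ 0.46188843, -0.20642231,  1.25130034]), 'rotation': array([[ 0.01746463, -0.99037439,  0.13730821],
       [-0.99983883, -0.01787022, -0.00172164],
       [ 0.0041588 , -0.13725602, -0.99052688]])}
{'time_s': 0.1, 'joint_pos': array([-1.14689889,  0.46938355, -0.04864235,  1.53355766,  0.0240726 ,
        1.14100722, -0.08230262]), 'qd': array([ 0.00093436, -0.00269322,  0.00200216, -0.00155619,  0.00078951,
       -0.00097642,  0.00052643]), 'joint_efforts': array([-1.12612765e-04, -5.11514604e+01, -4.75341361e-02, -2.38391912e+01,
        1.07090425e-02,  4.31110835e-03, -1.42594646e-05]), 'position': array([0.2950468 , 0.60657167, 0.25535823]), 'tcp_rot': array([[-8.99251679e-01,  4.37430952e-01, -7.61527563e-04],
       [ 4.37431615e-01,  8.99250256e-01, -1.59991452e-03],
       [-1.50482747e-05, -1.77184205e-03, -9.99998430e-01]]), 'wrist_force': array([-0.83683816, -0.70739924,  0.07449375]), 'ft_torque': array([0.00476234, 0.02943923, 0.03089441]), 'gripper_force': 0.0, 'finger_gap': 0.08552104378944662}
```

View pics/top0.png

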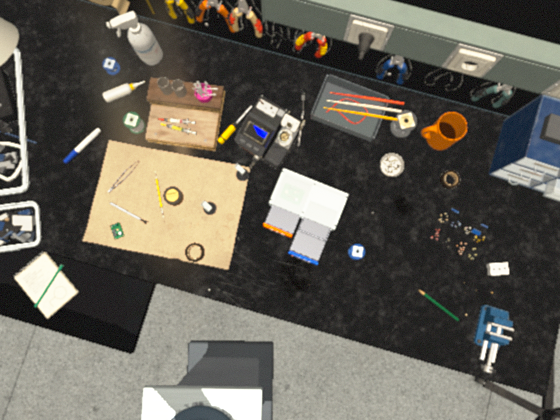

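View pics/scene0.png

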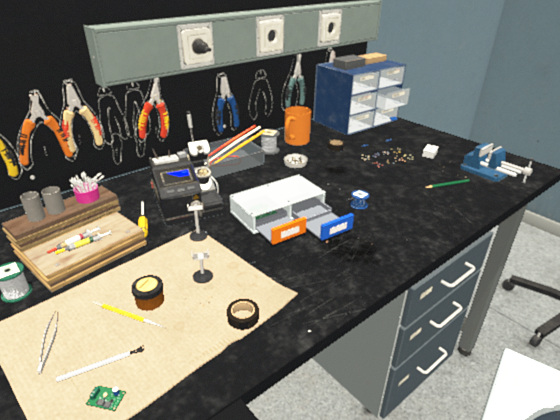

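The top view shows the housing at about (308,200), the orange lip at (278,228), the blue lip at (306,259), the spool at (357,252) and the tape at (195,252). In the scene view the orange lip is at (289,230) and the blue at (338,227). Both lips' front faces point toward the robot. Next I'll measure the lips.

```bash
cat > h.py <<'E'
import numpy as np, cv2
def cloud(d,c,R=None,t=None):
    K=c["K"];R=c["rotation"] if R is None else R;t=c["position"] if t is None else t
    v,u=np.mgrid[:d.shape[0],:d.shape[1]]
    P=np.stack([(u-K[0,2])/K[0,0]*d,(v-K[1,2])/K[1,1]*d,d],-1)
    return P@R.T+t
def ray(uv,z,c):
    K=c["K"];r=c["rotation"]@np.array([(uv[0]-K[0,2])/K[0,0],(uv[1]-K[1,2])/K[1,1],1.])
    return c["position"]+r*(z-c["position"][2])/r[2]
def masks(p):
    h=cv2.cvtColor(p,cv2.COLOR_RGB2HSV)
    return {"orange":cv2.inRange(h,(5,170,120),(18,255,255)),"blue":cv2.inRange(h,(100,150,90),(118,255,255))}
E
python3 - <<'E'
from rig import *
from h import *
roi={"scene":((262,330,208,250),(320,358,208,245)),"top":((262,300,212,240),(285,330,245,268))}
for n in ("scene","top"):
    z=np.load(f"{n}0.npz");p,d=z["p"],z["d"];c=camera_params(n);X=cloud(d,c);M=masks(p)
    for k,r in zip(("orange","blue"),roi[n]):
        m=np.zeros(d.shape,np.uint8);m[r[2]:r[3],r[0]:r[1]]=M[k][r[2]:r[3],r[0]:r[1]]
        q=X[(m>0)&(d>0)]
        cs,_=cv2.findContours(m,cv2.RETR_EXTERNAL,cv2.CHAIN_APPROX_NONE);b=max(cs,key=cv2.contourArea)
        hull=cv2.convexHull(b);quad=cv2.approxPolyN(hull,4)[0] if hasattr(cv2,"approxPolyN") else None
        rc=cv2.minAreaRect(b)
        print(n,k,len(q),"z pct",np.percentile(q[:,2],[2,50,98]).round(4),"med",np.median(q,0).round(4),rc)
        if n=="scene":
            print(" quad",quad.tolist(),"bottom8/top44",[[ray(u,h,c).round(4).tolist() for u in quad] for h in(.044,.008)])
            i=abs(q[:,:2]-np.median(q[:,:2],0)).max(1)<.05;qq=q[i];w=np.linalg.svd(qq-qq.mean(0),full_matrices=False)
            print(" plane n",w[2][2].round(3),"sd",w[1]/len(qq)**.5)
        else:
            bx=cv2.boxPoints(rc);print(" box",bx.round(1).tolist(),[ray(u,.044,c).round(4).tolist() for u in bx])
for n,r in (("scene",(200,360,170,255)),("top",(250,360,160,275))):
    p=cv2.imread(f"pics/{n}0.png")[r[2]:r[3],r[0]:r[1]]
    p=cv2.resize(p,(560,int(560*p.shape[0]/p.shape[1])),interpolation=cv2.INTER_CUBIC);cv2.imwrite(f"pics/{n}z.png",p if n=="scene" else p)
E
```

```text
scene orange 355 z pct [0.007  0.0296 0.0436] med [ 0.5776 -0.1881  0.0296] ((287.7544860839844, 230.35546875), (15.352299690246582, 40.316471099853516), 69.14553833007812)
 quad [[305, 232], [271, 245], [272, 229], [305, 215]] bottom8/top44 [[[0.5331, -0.1865, 0.044], [0.5623, -0.1121, 0.044], [0.5923, -0.1568, 0.044], [0.5667, -0.2399, 0.044]], [[0.5597, -0.2316, 0.008], [0.591, -0.1515, 0.008], [0.6233, -0.1996, 0.008], [0.5958, -0.289, 0.008]]]
 plane n [ 0.932 -0.362  0.013] sd [0.02759667 0.01214264 0.00166938]
scene blue 383 z pct [-0.0011  0.0332  0.0441] med [ 0.5053 -0.2614  0.0332] ((336.2586364746094, 225.89657592773438), (15.598409652709961, 39.924503326416016), 68.19859313964844)
 quad [[353, 228], [320, 241], [321, 225], [353, 210]] bottom8/top44 [[[0.4624, -0.2551, 0.044], [0.4936, -0.1777, 0.044], [0.5201, -0.2268, 0.044], [0.4937, -0.3175, 0.044]], [[0.4836, -0.3054, 0.008], [0.5172, -0.222, 0.008], [0.5457, -0.2749, 0.008], [0.5173, -0.3725, 0.008]]]
 plane n [ 0.932 -0.361 -0.042] sd [0.0276811  0.01242289 0.00198065]
top orange 61 z pct [-0.0019  0.0379  0.0473] med [ 0.576  -0.1979  0.0379] ((287.7000427246094, 234.60003662109375), (8.049844741821289, 4.0249223709106445), 26.56505012512207)
 box [[283.20001220703125, 234.60000610351562], [285.0, 231.0], [292.20001220703125, 234.60000610351562], [290.3999938964844, 238.1999969482422]] [[0.5637, -0.2096, 0.044], [0.5736, -0.2143, 0.044], [0.5641, -0.2341, 0.044], [0.5542, -0.2293, 0.044]]
top blue 97 z pct [-0.0005  0.0436  0.0484] med [ 0.5039 -0.2642  0.0436] ((302.7690124511719, 257.5645751953125), (32.31000518798828, 3.828399181365967), 22.2490234375)
 box [[287.1000061035156, 253.1999969482422], [288.5, 249.6999969482422], [318.3999938964844, 261.8999938964844], [317.0, 265.5]] [[0.5134, -0.221, 0.044], [0.523, -0.2248, 0.044], [0.4915, -0.3061, 0.044], [0.4819, -0.3022, 0.044]]
```

View pics/topz.png

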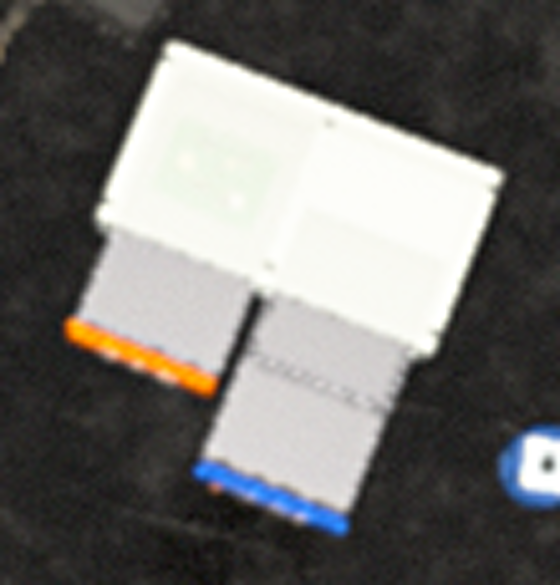

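The crop shows the roof corners at crop pixels (172,42), (502,178), (100,215) and (435,352). The board shows through the cover in the orange bay at (215,175), and the blue tray's rib is visible. I'll get the unit pose from those corners, check it against the lips, and push the blue tray.

```bash
cat > pose.py <<'E'
from h import *
from rig import camera_params
c=camera_params("top")
A,B,C,D=[ray((250+u*110/560,160+v*110/560),.046,c)[:2] for u,v in((172,42),(502,178),(100,215),(435,352))]
ex=np.array([.932,-.362]);ex/=np.linalg.norm(ex);ey=np.array([-ex[1],ex[0]])
ctr=(A+B+C+D)/4; O=ctr+ex*(70-52.5)*1e-3
def loc(p): q=np.asarray(p)[:2]-O;return np.array([q@ex,q@ey])
def W(x,y,z): return np.array([*(O+ex*x+ey*y),z])
def att(s): X=np.array([*(s*ex),0]);Z=np.array([0,0,-1.]);return np.stack([X,np.cross(Z,X),Z],1)
E
python3 - <<'E'
from pose import *
from rig import *
print("roof depth",np.linalg.norm(A-C),np.linalg.norm(B-D),"width",np.linalg.norm(A-B),np.linalg.norm(C-D))
print("yaw",np.degrees([np.arctan2(*(A-C+B-D)[::-1]),np.arctan2(*(A-B+C-D)[::-1])-np.pi/2,np.arctan2(ex[1],ex[0])]))
print("O",O,"blue lip scene",loc((.5053,-.2614)),"top",loc((.5024,-.2635)),"orange scene",loc((.5776,-.1881)))
print("orange lip ends top",[loc(ray((250+u*110/560,160+v*110/560),.044,c)) for u,v in((68,325),(217,388))])
for s in(1,-1):
    print(s,[inverse_kinematics(W(x,y,z),att(s)) for x,y,z in((-.24,-.0465,.15),(-.24,-.0465,.04),(-.15,-.0465,.05),(-.097,.0465,.05),(-.2,.0465,.05))])
E
```

```text
roof depth 0.10309050126477175 0.10176730369439012 width 0.19364540755158496 0.19424078783999535
yaw [-20.96605764 -21.61823289 -21.22676826]
O [ 0.68053968 -0.28589059] blue lip scene [-0.17221757 -0.04061828] top [-0.17416049 -0.04362578] orange scene [-0.13136179  0.05388561]
orange lip ends top [array([-0.1298207 ,  0.09011202]), array([-0.13092856,  0.00339706])]
1 [array([-0.25274005,  0.42138813,  0.85790737,  2.08159238, -0.43534607,
        0.8237525 , -1.07553948]), array([-0.13190859,  0.61261328,  0.72530172,  2.14455644, -0.69921309,
        0.63434275, -0.85032815]), array([-0.21515569,  0.78575897,  0.91204883,  1.93776572, -0.83697735,
        0.85293405, -0.78622991]), array([-0.15634123,  0.72417257,  0.61013969,  1.80493036, -0.56212347,
        0.7926763 , -1.19888724]), array([-0.3153181 ,  0.64603301,  0.75464841,  2.05868821, -0.6899603 ,
        0.70485146, -1.05137001])]
-1 [array([-0.15717946,  0.38324282,  0.72306295,  2.07739274, -0.35137641,
        0.80215631,  1.97857565]), array([ 0.12007972,  0.52583046,  0.38075874,  2.131434  , -0.36734723,
        0.54612414,  1.97140092]), array([ 0.12611275,  0.61177909,  0.38777885,  1.91915327, -0.35381764,
        0.677427  ,  1.92935024]), array([ 0.00796889,  0.66823089,  0.36272617,  1.79494029, -0.33256051,
        0.73882936,  1.74779889]), array([-0.03931278,  0.54597261,  0.36681406,  2.04394717, -0.33217349,
        0.60780983,  1.75421321])]
```

```bash
python3 - <<'E'
from pose import *
from rig import *
def st(m): s=sense();print(m,"t",round(s["time_s"],2),"loc",loc(s["position"]).round(4),"z",s["position"][2].round(4),"F",s["wrist_force"].round(1))
command_gripper(0)
movep(W(-.235,-.0465,.16),att(1));st("above")
print(move_l(W(-.235,-.0465,.08),feed=.15),move_l(W(-.235,-.0465,.036),feed=.06,until_force=5));st("down")
move_l(W(-.235,-.0465,.048),feed=.1)
print(move_l(W(-.165,-.0465,.048),feed=.07,until_force=25));st("mid")
print(move_l(W(-.132,-.0465,.048),feed=.03,until_force=12));st("home")
p,d=camera("scene");cv2.imwrite("pics/s1.png",cv2.resize(p[170:275,190:370,::-1],(720,420)))
E
```

```text
above t 3.92 loc [-0.2347 -0.0456] z 0.16 F [-0.1  0.5 -0.1]
False False
down t 5.48 loc [-0.2348 -0.0467] z 0.0361 F [-0.4 -1.1 -1.1]
False
mid t 6.9 loc [-0.1648 -0.0466] z 0.0481 F [ 0.  -0.4 -0.8]
True
home t 7.72 loc [-0.1411 -0.0465] z 0.0472 F [-0.4  0.6  0. ]
```

View pics/s1.png

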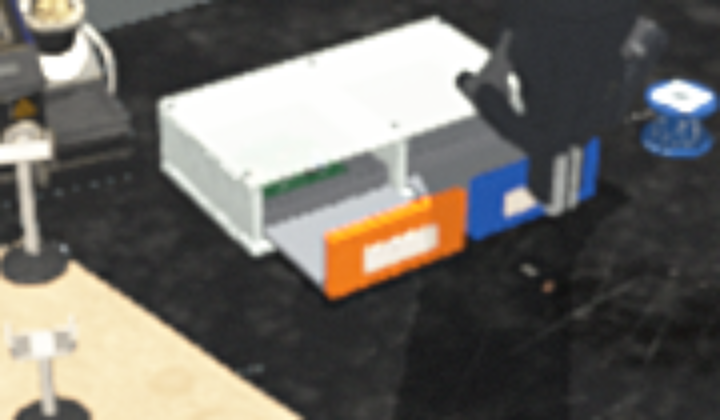

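The orange lip is intact at crop (395,245). The blue lip sits next to it at (535,190) with the fingers on its front and looks home. I'll press once more to confirm the stop, then hook the orange tray.

```bash
python3 - <<'E'
from pose import *
from rig import *
def st(m): s=sense();print(m,"t",round(s["time_s"],2),"loc",loc(s["position"]).round(4),"z",s["position"][2].round(4),"F",s["wrist_force"].round(1))
print(move_l(W(-.128,-.0465,.048),feed=.03,until_force=18));st("home2")
move_l(W(-.17,-.0465,.048),feed=.12)
move_l(W(-.17,-.0465,.13),feed=.2)
movep(W(-.097,.0465,.13),att(1))
p,d=camera("top");c=camera_params("top")
m=cv2.inRange(cv2.cvtColor(p,cv2.COLOR_RGB2HSV),(95,110,70),(120,255,255));m[:,340:]=0;m[:215]=0;m[265:]=0;m[:,:255]=0
print("blue px",[loc(ray((u,v),.044,c)).round(4) for u,v in np.argwhere(m)[:,::-1][::6]])
print(move_l(W(-.097,.0465,.08),feed=.12),move_l(W(-.097,.0465,.046),feed=.05,until_force=5));st("in")
p,d=camera("scene");cv2.imwrite("pics/s2.png",cv2.resize(p[170:275,190:370,::-1],(720,420)))
E
```

```text
True
home2 t 8.11 loc [-0.1409 -0.0464] z 0.0463 F [ 0.1 -0.1 -0.5]
blue px [array([-0.1229, -0.0003]), array([-0.1279, -0.0024]), array([-0.1305, -0.0034]), array([-0.1243, -0.0185]), array([-0.1289, -0.0145]), array([-0.1345, -0.0079]), array([-0.1283, -0.0231]), array([-0.1349, -0.014 ]), array([-0.1257, -0.0367]), array([-0.1272, -0.0402]), array([-0.1287, -0.0437]), array([-0.1302, -0.0472]), array([-0.124 , -0.0623]), array([-0.1265, -0.0633]), array([-0.128 , -0.0668]), array([-0.1316, -0.0653]), array([-0.1254, -0.0804]), array([-0.132 , -0.0713]), array([-0.1259, -0.0864]), array([-0.1294, -0.0849])]
False False
in t 11.05 loc [-0.0968  0.0463] z 0.0461 F [-0.6 -0.4  0.7]
```

View pics/s2.png

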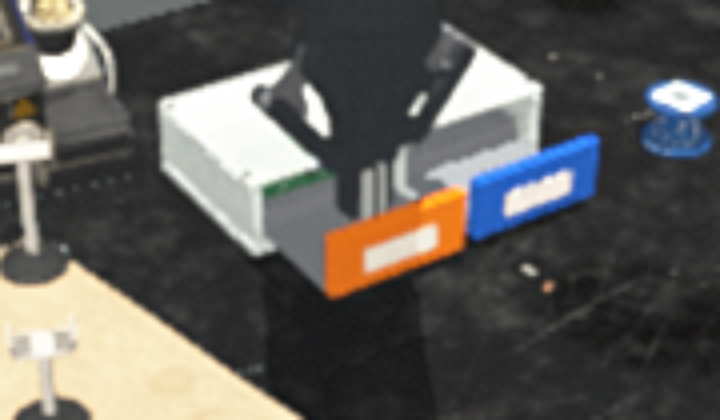

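The blue lip is home: it didn't move under an 18 N push, and its edge is at x ≈ -0.123 to -0.131. The fingers are behind the orange lip at crop (375,190) with nothing touching. Now I'll draw the orange tray out.

```bash
python3 - <<'E'
from pose import *
from rig import *
def st(m): s=sense();print(m,"t",round(s["time_s"],2),"loc",loc(s["position"]).round(4),"z",s["position"][2].round(4),"F",s["wrist_force"].round(1))
print(move_l(W(-.112,.0465,.046),feed=.03,until_force=20));st("contact")
print(move_l(W(-.178,.0465,.046),feed=.05,until_force=20));st("mid")
print(move_l(W(-.210,.0465,.046),feed=.025,until_force=12));st("stop")
print(move_l(W(-.212,.0465,.046),feed=.025,until_force=18));st("stop2")
x=loc(sense()["position"])[0]
move_l(W(x+.02,.0465,.046),feed=.05);move_l(W(x+.02,.0465,.2),feed=.15);st("up")
movep(W(-.14,.25,.25),att(1))
for n in("scene","top"):
    p,d=camera(n);cv2.imwrite(f"pics/{n}3.png",p[:,:,::-1])
a=cv2.resize(cv2.imread("pics/scene3.png")[160:300,190:370],(560,436));b=cv2.resize(cv2.imread("pics/top3.png")[160:275,150:370],(560,293))
cv2.imwrite("pics/f.png",np.vstack([a,b])[:,:] if 0 else cv2.resize(np.vstack([a,b]),(450,590)))
m=masks(p)["orange"];m=cv2.inRange(cv2.cvtColor(p,cv2.COLOR_RGB2HSV),(3,120,100),(22,255,255));m[:,:245]=0;m[:,320:]=0;m[:220]=0;m[275:]=0
c=camera_params("top");print("orange mid",loc(ray(np.argwhere(m)[:,::-1].mean(0),.044,c)))
E
```

```text
False
contact t 11.75 loc [-0.1119  0.0466] z 0.0461 F [-0.5 -0.9  0.1]
False
mid t 13.22 loc [-0.1783  0.0465] z 0.0459 F [ 0.9 -0.   0.3]
True
stop t 13.93 loc [-0.1908  0.0465] z 0.0462 F [ 0.7 -0.1  1.1]
True
stop2 t 14.36 loc [-0.1909  0.0466] z 0.0466 F [ 1.4 -0.7  0.2]
up t 16.07 loc [-0.1715  0.0467] z 0.1991 F [-0.2 -0.2 -0. ]
orange mid [-0.20633276  0.04686704]
```

View pics/f.png

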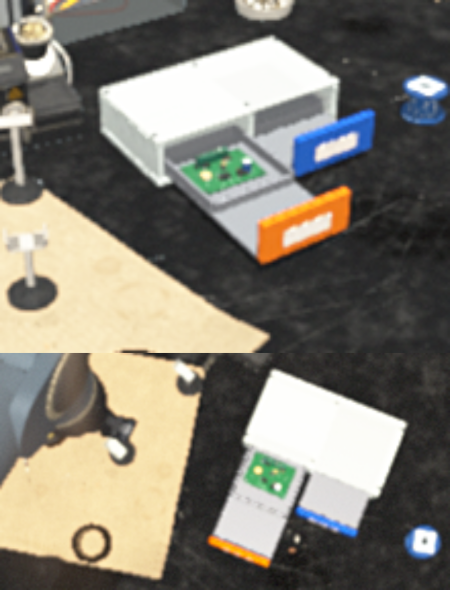

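The orange tray is at its stop, with the lip middle at x ≈ -0.206 as expected. The board lies flat in its pocket at (270,475), the blue tray is home at (325,520), and the tape and spool are where they were.

```bash
python3 -c "
from rig import *
print(finish_job())"
```

```text
the job is handed in; nothing more can be done
None
```

The job is handed in: the blue tray was pushed home, then the orange tray was drawn to its stop with the board lying in it; the tape and spool are in place in the last picture, but the arm hid the jar (the gripper passed well above it).

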